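# Fit the hand lever to the splined damper drive

### The job

On the alarm-fitting bench, pick up the oblong hand lever whose upright bore has six teeth and push it down onto the six-toothed splined shaft of the damper drive, rocking it a little about the shaft until the teeth mesh. Keep hold of it while you press it fully home against the shoulder, do not just drop it on; then let go. Leave the similar lever with the square hole where it lies.

Things in the scene. Friction and masses are not known exactly. Their poses are not given: they have to be found in the camera images.
- toothed_lever: Sizes in mm. Oblong grey cast hand lever lying flat, 90 long (its x) x 48 wide (its y) x 40 high, origin at the centre of its underside, z up. Through-bore at its centre, 38 diameter, with six inward teeth 3.5 wide standing in to 26 diameter, at 30, 90, 150... degrees from its x, so gaps at 0, 60, 120... About 0.2 kg. Its two flat long sides, 48 apart, suit a grip from above.
- square_lever: Sizes in mm. Oblong grey cast hand lever lying flat, 90 long (its x) x 48 wide (its y) x 40 high, origin at the centre of its underside, z up. Same outside as the other lever, but with a plain 22 square hole; it does not fit. Leave it alone.
- shaft_seat (a point): In mm: on the shaft axis, on the 46 diameter shoulder where the lever's underside comes to rest, 45 above the table; z up the shaft, x along one tooth. Six teeth, 4 wide, 33 over tips, at 0, 60, 120... degrees, from here to 30 up; then a cone to 10 diameter, tip at 43. Meshes when the lever's x is within 13 degrees of any multiple of 60 from this x; 2.5 side play. Unmeshed it stops 30 too high.
- splined_unit: Sizes in mm. Fixed damper drive carrying the splined shaft, which does not turn: grey box 110 x 80 x 40 high, origin on the table under the shaft axis, box reaching 40 to -x and 70 to +x of it. When the lever is home the shaft's cone stands 3 above the lever's top. A similar drive with a smooth round shaft, 26 diameter, stands near it: not that one.

How it is judged:
On the way:
1. the toothed lever, still held, is pushed with meshed teeth at least a third of the way down the splines (z of toothed_lever in the frame of shaft_seat below 0.02 m and horizontal distance between toothed_lever and shaft_seat below 0.01 m and contact force between the fingers and toothed_lever above 0.5 N), for 0.1 s.
At the end, for the whole second after the job is handed in: The toothed lever sits on the splined shaft, its underside within 10 mm of the shoulder, within 10 mm of the shaft axis, level within 10 degrees and at rest; the square-holed lever is within 30 mm of where it started (z of toothed_lever in the frame of shaft_seat between -0.005 and 0.01 m and horizontal distance between toothed_lever and shaft_seat below 0.01 m and angle between toothed_lever's own z axis and vertical below 0.17 rad and linear speed of toothed_lever below 0.02 m/s and angular speed of toothed_lever below 0.2 rad/s and distance of square_lever from where it was at the start of the episode below 0.03 m); the robot touches nothing.
It fails at once if the square-holed lever is shifted by more than 30 mm (distance of square_lever from where it was at the start of the episode above 0.03 m).
It also fails if it takes over 38 s, if anything falls off the work surface, if the arm or the gripper's body presses on something with over 40 N, if the wrist force passes 120 N, or if a joint passes its speed limit or range.

### The arm

A 6-joint arm with a two-finger parallel gripper is mounted at the origin on the work surface. World frame = base frame: x ahead of the robot, y to its left, z up, the work surface at z = 0. Lengths are in m, angles in rad, forces in N, time in s.
With the tool pointing down it reaches from about 0.325 to 0.9 m from the base axis. Payload 3.5 kg.
Tool frame: the origin (TCP) lies midway between the tips of the shut fingers; the grasp point (between the pads) lies 19 mm behind it; z points along the fingers, y is the direction in which the jaws open and shut (so a half turn about z gives the same grasp; the last joint's range is limited). The gripper opens to 85 mm and grips with 20 to 120 N. Pads are 22 mm wide; open, the fingers measure 114 mm over their backs; the gripper's body (76 mm by 85 mm) begins 54 mm behind the grasp point. The pads swing forward as they close: fully open they stand 13 mm farther back than shut.
Start: joints at [-0.103, 0.276, -0.026, 1.268, 0, 1.467], TCP at [0.625, -0, 0.231] pointing down, gripper open.
Joint ranges: [-3.12, 3.12], [-0.85, 1.88], [-1.08, 1.24], [-1.95, 2.15], [-1.57, 1.53], [-3.14, 3.14]. Speed limits (rad/s): [2.57, 2.57, 3.14, 3.14, 3.14, 3.14].

### API

Orientations are given as a 3x3 rotation matrix whose columns are the frame's x, y, z axes.
In Python, from workcell import * gives the robot as it stands. The module is installed in compiled form; this text tells all that it offers.
- The arm moves only by the tool carry_out, never from a script. Its argument "series" is a list of rows, each a list of 3 entries, a list of its own where there are three numbers: the shift along the tool's x, y, z in cm, then the turn about the tool's z in rad, then the closure, from 0 (fully open) to 1 (shut). In form: [[[dx, dy, dz], spin, grip], ...]. A call has 1 to 5 rows; each row is the pose to reach, as a shift and turn from the pose measured when the call began, along the tool's axes at that moment; what a row does not reach only later rows make up. A row lasts 1/8 s, in which the tool goes at most 62.5 mm and 10.7 degrees, less where a joint would pass 70% of its speed; a pose out of reach is approached as far as the arm can. A call with a gripper value outside its range is refused whole. The fingers move at their own pace and stop on an object; "force" is the grip in N (left out, the last holds). Time passes only in rows, so rows that repeat a pose let the fingers close. It gives the time, the measured TCP pose, the force and the opening at its end, in the units of the state.
- state(): the state, without advancing time (a new reading comes with each control period).
- snapshot(name): name is "scene" or "side" or "wrist"; returns a dict with "image" (400x640x3 uint8, red, green, blue), "range_z" (400x640 float32, m along the optical axis (not along the pixel's ray), 0 where there is no reading), "intrinsics" (3x3 intrinsics, pixels), "world_to_cam" (4x4, takes a point from world to camera coordinates). Camera axes: x right, y up, looking along -z (the intrinsics and any distortion apply to the point x, -y, -z); pixel columns grow to the right and rows downward; lengths in m; the calibration is good to about 2 mm. A picture is of the moment at which its call begins.
- hand_in(): hands the job in, once; it reports no verdict.
Trained networks look in a picture, given as the dict that the camera call returned (one of the last four; its "shot" number tells which), for a name from the list of things; names that differ only in an ending like _2 or _b are one class to them, and where a whole thing is asked for, a point or a joint stands for the part that bears it (a point fixed in the world has none). Each returns a list of dicts, best first, with "p" (0 to 1); they miss things now and then, are a little off and sometimes report something else, mostly with a low value. They report only what shows in the picture. A call takes as long as a camera call.
- search_frame(picture, query): "box" ([left, top, width, height] as shares, 0 to 1, of the picture: columns of its width, rows of its height, round what is visible of it).
- masks_of(picture, query): "mask" (400x640 bool, what is visible of it) and "box" ([left, top, width, height] as shares, 0 to 1, of the picture: columns of its width, rows of its height, round what is visible of it).
The state is a dict: "time": time; "q": joint angles; "qd": joint speeds; "joint_efforts": joint torques, N m; "tcp_pos": TCP position; "ee_rot": TCP orientation; "wrist_force": force on the tool from outside, world axes, zero at the start; "torque": the same for the moment, N m; "opening": opening from 0.0 (shut) to 1.0 (fully open).
Only numpy, scipy, OpenCV 4.12 (cv2) and the standard library are available. Lean on these libraries where they do the work, as an engineer would, in place of code of your own. Each camera call takes 0.05 s, during which the arm holds its last target.

## Working session

There is one attempt and no reset: what is moved stays moved. The work goes in short steps, Python scripts to look and compute and a tool call to move; the robot and the scene stay as the last step left them, time stands still between calls to the robot, and variables do not carry over. Pictures are saved under pics/ and viewed, and the job is handed in when it is done.

Besides the shell and the picture viewer there is one more tool, called after "Request:" by a JSON object that holds its "method" and its "body". carry_out: Moves the arm, as the interface text tells. Its arguments: {"type":"object","properties":{"series":{"type":"array"},"force":{"type":"number"}},"required":["series"]}

```bash
mkdir -p pics; cat > h.py <<'E'
from workcell import *
import numpy as np, cv2
def cloud(s):
    K=s["intrinsics"];d=s["range_z"];v,u=np.mgrid[0:400,0:640]
    x=(u-K[0,2])/K[0,0]*d;y=(v-K[1,2])/K[1,1]*d
    P=np.stack([x,-y,-d,np.ones_like(d)],-1)
    return (P@np.linalg.inv(s["world_to_cam"]).T)[...,:3]
def save(s,n): cv2.imwrite("pics/"+n,s["image"][...,::-1])
def shot(c,n):
    s=snapshot(c);save(s,n);return s
E
python3 - <<'E'
from h import *
st=state();print(st["time"],st["tcp_pos"],np.round(st["ee_rot"],3).tolist(),st["opening"])
for c in ["scene","side","wrist"]:
    s=shot(c,c+"0.png");P=cloud(s);np.savez("/tmp/%s0.npz"%c,P=P,d=s["range_z"],K=s["intrinsics"],T=s["world_to_cam"])
    for q in ["toothed_lever","square_lever","splined_unit"]:
        for r in masks_of(s,q)[:3]:
            m=r["mask"]&(s["range_z"]>0);p=P[m]
            b=np.array(r["box"])*[640,400,640,400]
            print(c,q,round(r["p"],2),b.round(),m.sum(),np.median(p,0).round(3) if len(p) else "",np.percentile(p[:,2],95).round(3) if len(p) else "")
E
```

```text
0.0 [6.24194287e-01 6.08658978e-05 2.30120408e-01] [[-0.0, 1.0, -0.002], [1.0, 0.0, 0.0], [0.0, -0.002, -1.0]] 0.9951243497751248
scene toothed_lever 0.79 [254. 175.  25.  38.] 753 [ 0.522 -0.148  0.039] 0.042
scene square_lever 0.78 [172. 179.  50.  41.] 1120 [ 0.55  -0.313  0.038] 0.042
scene splined_unit 0.96 [324. 227.  46.  54.] 1939 [0.661 0.047 0.041] 0.074
side toothed_lever 0.92 [286. 232.  54.  44.] 1586 [ 0.503 -0.165  0.032] 0.039
side square_lever 0.65 [319. 290.  60.  61.] 2318 [ 0.541 -0.327  0.036] 0.04
side splined_unit 0.9 [340. 167.  52.  43.] 1687 [0.634 0.025 0.037] 0.07
wrist toothed_lever 0.55 [179. 261.  83.  66.] 2110 [ 0.535 -0.137  0.039] 0.042
wrist square_lever 0.57 [222. 366.  38.  30.] 666 [ 0.527 -0.277  0.02 ] 0.04
```

View pics/scene0.png

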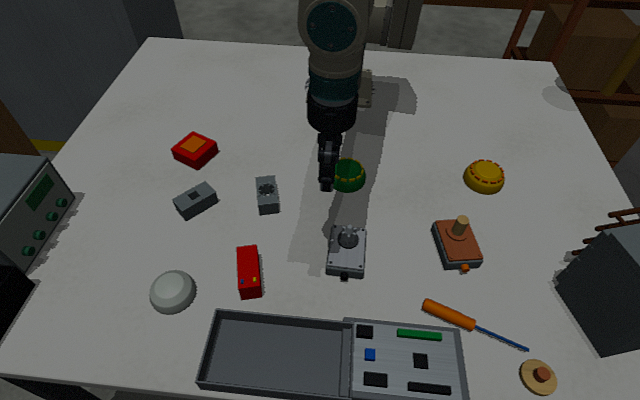

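View pics/side0.png

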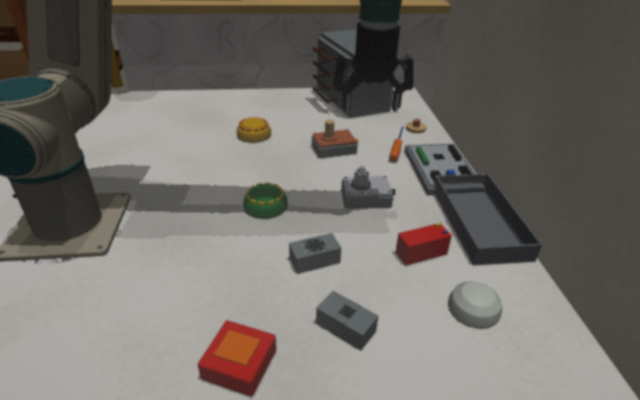

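View pics/wrist0.png

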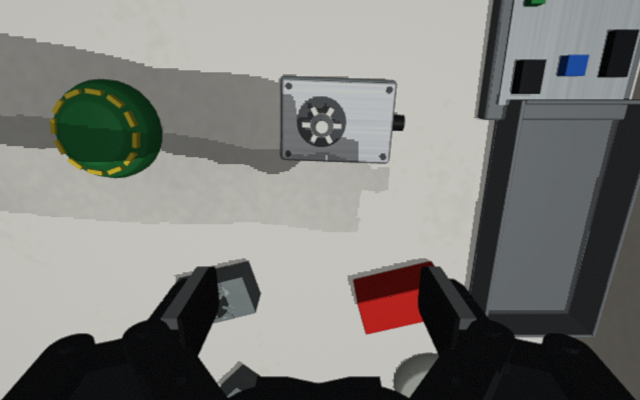

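The toothed lever is at scene px (267,193), with the square one to its left at (195,200). The splined drive is at (347,250), and in the wrist view its shaft is at (321,127). Next I measure their poses.

```bash
python3 - <<'E'
from h import *
def rect(p,n):
    p=p[:, :2].astype(np.float32)
    (c,s,a)=cv2.minAreaRect(p*1000); 
    if s[0]<s[1]: a+=90
    print(n,len(p),np.round(c,1),np.round(s,1),round(a,1), "mean",(p.mean(0)*1000).round(1))
for c in ["scene","side","wrist"]:
    P=np.load("/tmp/%s0.npz"%c)["P"];z=P[...,2]
    f=lambda x0,x1,y0,y1,z0,z1:P[(P[...,0]>x0)&(P[...,0]<x1)&(P[...,1]>y0)&(P[...,1]<y1)&(z>z0)&(z<z1)]
    rect(f(.43,.62,-.23,-.08,.034,.047),c+" lever")
    rect(f(.57,.76,-.04,.11,.034,.0435),c+" unit")
    q=f(.57,.76,-.04,.11,.055,.1)
    rect(q,c+" shaft");print(np.percentile(q[:,2],[1,50,99]))
    for a,b in [(.0435,.05),(.05,.06),(.06,.07),(.07,.08),(.08,.1)]:
        q=f(.57,.76,-.04,.11,a,b)
        if len(q)>5: rect(q,f"{c} {a}")
E
```

```text
scene lever 513 [ 506.  -151.5] [93.1 47.8] 15.5 mean [ 509.8 -150.5]
scene unit 1097 [645.6  47.6] [ 74.1 106.9] 177.8 mean [656.4  47.2]
scene shaft 192 [629.1  48.6] [30.  33.4] 122.5 mean [633.5  47.9]
[0.05535677 0.07420609 0.08997697]
scene 0.0435 175 [646.4  48.8] [66.5 95.7] 177.1 mean [641.5  48.9]
scene 0.05 42 [636.4  50.8] [15.1 33. ] 110.3 mean [637.5  48.1]
scene 0.06 48 [634.1  48.1] [30.1 24.3] 88.5 mean [634.8  47. ]
scene 0.07 80 [628.9  48.9] [30.  32.7] 122.5 mean [633.   48.1]
scene 0.08 43 [630.5  48.6] [15.4 11.6] 82.4 mean [631.4  48.3]
side lever 727 [ 504.  -150.9] [90.8 51.2] 15.5 mean [ 503.3 -152.8]
side unit 698 [641.8  47.4] [ 76.7 104.9] 177.0 mean [642.9  40.4]
side shaft 172 [624.3  45. ] [27.3 31.8] 143.0 mean [625.7  43.4]
[0.05567238 0.069906   0.08645978]
side 0.0435 64 [624.7  40.1] [27.1 43.6] 168.3 mean [625.5  39.2]
side 0.05 54 [626.6  40.8] [16.7 32.9] 178.8 mean [626.3  41.3]
side 0.06 62 [623.6  44.6] [25.9 31. ] 147.8 mean [625.4  42.5]
side 0.07 60 [624.6  45.5] [26.2 29.1] 143.0 mean [625.9  43.8]
side 0.08 25 [626.2  47.6] [11.3 13.5] 109.9 mean [626.1  46.9]
wrist lever 1266 [ 525.  -145.1] [51.8 49.1] 14.8 mean [ 533.9 -143.1]
wrist unit 6769 [644.4  48.7] [ 74.1 103.4] 177.9 mean [648.4  50.5]
wrist shaft 748 [629.2  49.2] [30.4 32.5] 179.3 mean [629.1  50.4]
[0.0560234  0.07748087 0.08967607]
wrist 0.0435 1209 [645.4  54.1] [55.2 94.2] 178.9 mean [629.1  51.4]
wrist 0.05 32 [629.1  50.9] [26.7 31.5] 176.7 mean [628.7  54. ]
wrist 0.06 42 [629.   50.5] [28.  32.3] 179.5 mean [628.9  53.7]
wrist 0.07 386 [629.3  49. ] [32.2 30. ] 0.0 mean [629.3  50.2]
wrist 0.08 302 [628.8  49.3] [15.6 15.8] 179.6 mean [628.9  49.9]
```

```bash
python3 - <<'E'
from h import *
i=cv2.imread("pics/wrist0.png")
a=cv2.resize(i[65:175,265:415],None,fx=4.6,fy=4.6,interpolation=cv2.INTER_CUBIC)
cv2.imwrite("pics/zoom0.png",a)
z=np.load("/tmp/wrist0.npz");P=z["P"]
m=(abs(P[...,0]-.629)<.03)&(abs(P[...,1]-.0495)<.03)&(P[...,2]>.07)
p=P[m]-[.629,.0493,0];r=np.hypot(p[:,0],p[:,1]);an=np.degrees(np.arctan2(p[:,1],p[:,0]))
t=an[(r>.0138)]
print(np.histogram(t,bins=np.arange(-180,181,10)))
print("phase",np.degrees(np.angle(np.exp(6j*np.radians(t)).mean()))/6, abs(np.exp(6j*np.radians(t)).mean()))
E
```

```text
(array([  5,   0,   0,   0,   0,  11,   4,   0,   0,   0,   0,  10,   6,
         0,   0,   0,   0,  12,  10,   0,   0,   0,   0,  11,   7,   0,
         0, 987,   0,  11,   7,   0,   0,   0,   1,   9]), array([-180, -170, -160, -150, -140, -130, -120, -110, -100,  -90,  -80,
        -70,  -60,  -50,  -40,  -30,  -20,  -10,    0,   10,   20,   30,
         40,   50,   60,   70,   80,   90,  100,  110,  120,  130,  140,
        150,  160,  170,  180]))
phase -23.4080387911967 0.8510168318485243
```

View pics/zoom0.png

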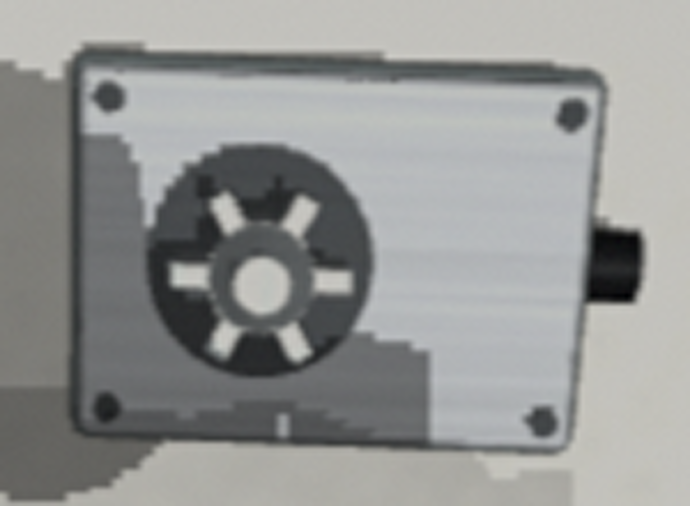

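Request:
{"method": "carry_out", "body": {"series": [[[-3,-2.4,0],0.18,0],[[-6,-4.8,0],0.36,0],[[-9,-7.2,0],0.54,0],[[-12,-9.5,0],0.72,0],[[-15,-12,0],0.9,0]]}}

```text
time: 1.23
tcp_pos: [0.5044, -0.1509, 0.2316]
ee_rot: [[0.787, 0.617, 0.001], [0.617, -0.787, -0.0], [0.0, 0.001, -1.0]]
wrist_force: [-0.1, 0.1, 0.7]
opening: 1.0
```

```bash
cat > lv.py <<'E'
from h import *
import sys
n=sys.argv[1]
st=state();R=np.array(st["ee_rot"]);t=np.array(st["tcp_pos"])
print(st["time"],t.round(4),R.round(3).tolist(),np.round(st["q"],3),np.round(st["wrist_force"],1))
s=shot("wrist",n);P=cloud(s)
z=P[...,2]
m=((abs(P[...,0]-.505)<.075)&(abs(P[...,1]+.151)<.07)&(z>.034)&(z<.047)).astype(np.uint8)
k,l,stt,_=cv2.connectedComponentsWithStats(m)
j=1+stt[1:,4].argmax();p=P[l==j]
(c,sz,a)=cv2.minAreaRect((p[:,:2]*1000).astype(np.float32))
if sz[0]<sz[1]: a+=90
print("lever",len(p),np.round(c,1),np.round(sz,1),a,p[:,2].mean())
for r in masks_of(s,"toothed_lever")[:2]:print(r["p"],np.array(r["box"])*[640,400,640,400])
E
python3 lv.py w1.png
```

```text
1.225 [ 0.5044 -0.1509  0.2316] [[0.787, 0.617, 0.001], [0.617, -0.787, -0.0], [0.0, 0.001, -1.0]] [-0.414  0.101 -0.239  1.229 -0.     2.063] [-0.1  0.1  0.7]
lever 3427 [ 506.1 -151. ] [90.3 48. ] 15.287238121032715 0.04051780250489034
0.97 [282.88  117.32   76.096 103.4  ]
```

View pics/w1.png

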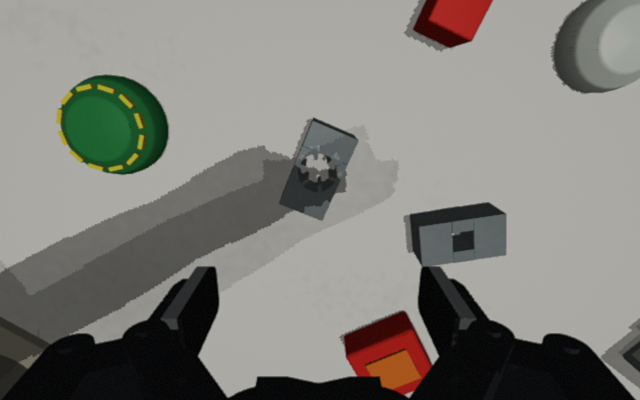

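The toothed bore is visible at (318,170) and the lever's yaw is 15.3°. On the joint range, the lever should go on at the +58° mesh angle. Now I descend to it.

Request:
{"method": "carry_out", "body": {"series": [[[0.1,0.1,4.5],0.13,0],[[0.1,0.1,9],0.27,0],[[0.1,0.1,13.5],0.4,0],[[0.1,0.1,18],0.4,0],[[0.1,0.1,19],0.4,0]]}}

```text
time: 1.95
tcp_pos: [0.5019, -0.1506, 0.0386]
ee_rot: [[0.965, 0.264, -0.007], [0.264, -0.965, 0.002], [-0.006, -0.004, -1.0]]
wrist_force: [-0.5, -0.5, -0.8]
opening: 0.998
```

```bash
python3 -c "
from h import *
st=state();R=np.array(st['ee_rot']);t=np.array(st['tcp_pos'])
print(st['time'],t.round(4),np.degrees(np.arctan2(R[1,0],R[0,0])),(R.T@(np.array([.506,-.151,.008])-t)*100).round(2),np.round(st['wrist_force'],1))"
```

```text
1.95 [ 0.5019 -0.1506  0.0386] 15.308365294644426 [0.4  0.16 3.06] [-0.5 -0.5 -0.8]
```

Request:
{"method": "carry_out", "body": {"series": [[[0.4,0.1,1.5],0,0],[[0.4,0.1,3.0],0,0],[[0.4,0.1,3.0],0,0],[[0.4,0.1,3.0],0,0.6],[[0.4,0.1,3.0],0,1]], "force": 60}}

```text
time: 2.58
tcp_pos: [0.5065, -0.1508, 0.0094]
ee_rot: [[0.965, 0.264, -0.005], [0.264, -0.965, 0.001], [-0.004, -0.003, -1.0]]
wrist_force: [0.9, -0.1, 0.6]
opening: 0.604
```

Request:
{"method": "carry_out", "body": {"series": [[[0,0,0],0,1],[[0,0,0],0,1],[[0,0,0],0,1],[[0,0,0],0,1]], "force": 60}}

```text
time: 3.08
tcp_pos: [0.5068, -0.1509, 0.0097]
ee_rot: [[0.965, 0.264, -0.005], [0.264, -0.965, 0.001], [-0.004, -0.002, -1.0]]
wrist_force: [-0.3, -0.8, 3.1]
opening: 0.555
```

Request:
{"method": "carry_out", "body": {"series": [[[0,0,-5],0,1],[[0,0,-10],0,1],[[0,0,-14],0,1],[[4,-4,-15],-0.18,1],[[8,-8,-15],-0.36,1]]}}

```text
time: 3.7
tcp_pos: [0.5649, -0.0525, 0.161]
ee_rot: [[0.808, 0.59, -0.002], [0.59, -0.808, 0.0], [-0.001, -0.001, -1.0]]
wrist_force: [-0.1, 0.1, -1.5]
opening: 0.551
```

```bash
cat > g.py <<'E'
from h import *
st=state();R=np.array(st['ee_rot']);t=np.array(st['tcp_pos'])
print(st['time'],t.round(4),"yaw",np.degrees(np.arctan2(R[1,0],R[0,0])).round(1),"open",st["opening"],np.round(st['wrist_force'],1),"q6",st["q"][5].round(2))
print("to shaft, cm tool:",(R.T@(np.array([.629,.0492,.16])-t)*100).round(2))
E
python3 g.py
```

```text
3.7 [ 0.5649 -0.0525  0.161 ] yaw 36.1 open 0.5511377694904124 [-0.1  0.1 -1.5] q6 2.3
to shaft, cm tool: [11.18 -4.44  0.1 ]
```

Request:
{"method": "carry_out", "body": {"series": [[[3,-1.2,0],-0.13,1],[[6,-2.4,0],-0.26,1],[[9,-3.6,0],-0.39,1],[[11.2,-4.4,0],-0.39,1],[[11.2,-4.4,0],-0.39,1]]}}

```text
time: 4.32
tcp_pos: [0.6298, 0.0501, 0.1603]
ee_rot: [[0.523, 0.852, -0.002], [0.852, -0.523, 0.0], [-0.001, -0.002, -1.0]]
wrist_force: [0.4, 0.3, -1.2]
opening: 0.552
```

```bash
python3 g.py; python3 - <<'E'
from h import *
for c in ["scene","wrist","side"]:
    s=shot(c,c+"2.png");P=cloud(s);np.savez("/tmp/%s2.npz"%c,P=P)
    for r in masks_of(s,"toothed_lever")[:1]:
        p=P[r["mask"]];print(c,r["p"],np.array(r["box"])*[640,400,640,400],np.percentile(p,[2,50,98],axis=0).round(3).tolist())
E
```

```text
4.325 [0.6298 0.0501 0.1603] yaw 58.5 open 0.5517427800366984 [ 0.4  0.3 -1.2] q6 2.1
to shaft, cm tool: [-0.12 -0.02  0.03]
scene 0.87 [325.184 189.92   52.416  33.6  ] [[0.615, 0.0, 0.155], [0.652, 0.066, 0.186], [0.673, 0.093, 0.193]]
wrist 0.66 [251.776 173.4   137.28  210.08 ] [[0.603, 0.017, 0.157], [0.636, 0.061, 0.191], [0.669, 0.094, 0.192]]
side 0.6 [346.304 115.72   31.488  40.   ] [[0.585, -0.004, 0.038], [0.617, 0.017, 0.181], [0.649, 0.258, 0.19]]
```

View pics/side2.png

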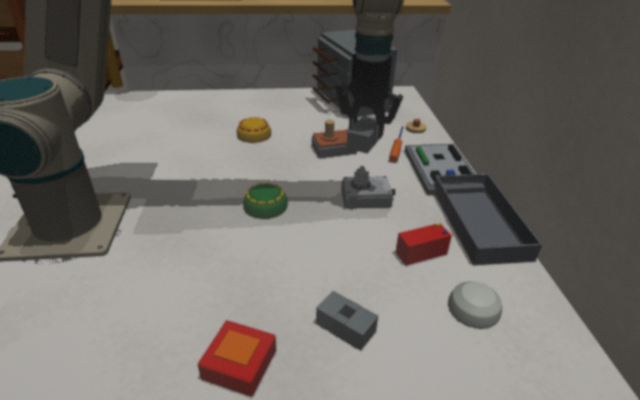

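View pics/wrist2.png

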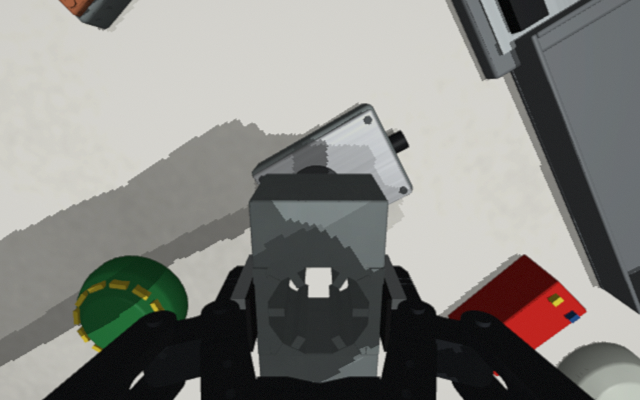

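The lever is held level with its top at z≈0.191. I'll fit its in-hand pose before going down.

```bash
python3 - <<'E'
from h import *
P=np.load("/tmp/wrist2.npz")["P"];z=P[...,2]
m=(abs(P[...,0]-.63)<.06)&(abs(P[...,1]-.05)<.06)&(z>.183)&(z<.199)
m[:, :245]=0;m[:,392:]=0
p=P[m];A=np.c_[p[:,:2],np.ones(len(p))];k=np.linalg.lstsq(A,p[:,2],rcond=None)[0];print(len(p),"slope",k.round(3))
e=np.radians(58.5);d=p[:,:2]-[.6298,.0501]
u=d@[np.cos(e),np.sin(e)];v=d@[-np.sin(e),np.cos(e)]
print(np.percentile(u,[0,1,99,100]).round(4),np.percentile(v,[0,1,99,100]).round(4))
# bore: inner circle from non-top points near centre
h=(abs(u)<.03)
(c,s,a)=cv2.minAreaRect((p[:,:2]*1000).astype(np.float32));print(np.round(c,1),np.round(s,1),a)
E
```

```text
20448 slope [0.003 0.005 0.189]
[-0.0375 -0.0338  0.0416  0.042 ] [-0.0298 -0.0254  0.0223  0.0271]
[632.1  51.3] [79.5 57. ] 58.35734176635742
```

```bash
python3 - <<'E'
from h import *
for c in ["scene","side","wrist"]:
    P=np.load("/tmp/%s2.npz"%c)["P"];z=P[...,2]
    m=(abs(P[...,0]-.63)<.07)&(abs(P[...,1]-.05)<.07)&(z>.145)&(z<.1945)
    p=P[m];e=np.radians(58.5);d=p[:,:2]-[.6298,.0501]
    u=d@[np.cos(e),np.sin(e)];v=d@[-np.sin(e),np.cos(e)]
    print(c,len(p),np.percentile(u,[0.2,1,99,99.8]).round(4),np.percentile(v,[0.2,1,99,99.8]).round(4),p[:,2].min(),p[:,2].max())
    q=u>.03; print(np.histogram(u[q],bins=np.arange(.03,.05,.001))[0])
    q=u<-.03; print(np.histogram(u[q],bins=np.arange(-.05,-.03,.001))[0])
E
```

```text
scene 1036 [-0.0471 -0.0461  0.0429  0.043 ] [-0.0394 -0.0388  0.0219  0.0249] 0.14991458267450308 0.19447355023463064
[ 19  20  14  17  20  18  16  18  19  15  18  28 125   6   0   0   0   0
   0   0]
[ 0  0  3  8 13  8  9  9 10  6  7  6  6  1  4  6  2  3  2  3]
side 1016 [-0.0525 -0.0518  0.0359  0.0397] [-0.0376 -0.0367  0.0354  0.0369] 0.14764075775688673 0.19432428289665343
[4 1 4 5 1 3 4 1 3 2 1 0 0 0 0 0 0 0 0 0]
[100  88  82  27  18   8   9   9   8  12   4   3  10   9  10  10   4  12
   6   6]
wrist 26955 [-0.0354 -0.0334  0.0417  0.0418] [-0.038  -0.0352  0.032   0.0348] 0.15018161218347148 0.19449907112349313
[ 363  348  384  370  363  378  367  393  387  387  433 3381    2    0
    0    0    0    0    0    0]
[  0   0   0   0   0   0   0   0   0   0   0   0   3  19  55  91 174 227
 252 222]
```

```bash
python3 -c "
import cv2
i=cv2.imread('pics/scene2.png');cv2.imwrite('pics/z2.png',cv2.resize(i[130:300,250:450],None,fx=3.5,fy=3.5))"
```

```text
(no output)
```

View pics/z2.png

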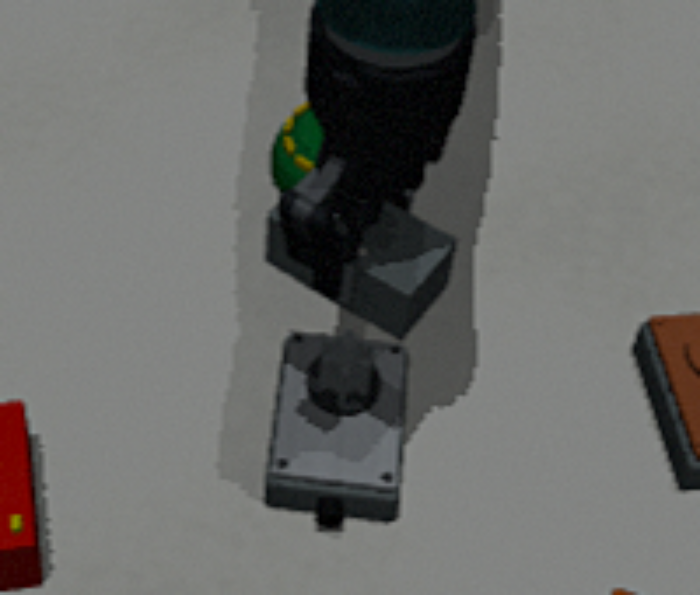

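Scene and wrist views put the lever's centre about 2.5 mm back along tool x. That leaves it 1.3 mm short of the shaft axis, so I correct for that while descending.

Request:
{"method": "carry_out", "body": {"series": [[[0.1,0,2.5],0,1],[[0.1,0,5],0,1],[[0.1,0,6],0,1],[[0.1,0,7],0,1],[[0.1,0,7],0,1]], "force": 80}}

```text
time: 5.25
tcp_pos: [0.629, 0.0489, 0.0906]
ee_rot: [[0.524, 0.852, -0.003], [0.852, -0.524, 0.0], [-0.001, -0.003, -1.0]]
wrist_force: [-0.2, 0.2, -1.5]
opening: 0.549
```

```bash
python3 g.py
```

```text
5.25 [0.629  0.0489 0.0906] yaw 58.4 open 0.548613161165915 [-0.2  0.2 -1.5] q6 2.1
to shaft, cm tool: [ 0.01 -0.03 -6.94]
```

Request:
{"method": "carry_out", "body": {"series": [[[0.25,0,0],0,1],[[0.25,0,0.3],0,1],[[0.25,0,0.6],0,1],[[0.25,0,0.9],0,1],[[0.25,0,1.2],0,1]]}}

```text
time: 5.88
tcp_pos: [0.6302, 0.0511, 0.0783]
ee_rot: [[0.524, 0.852, -0.003], [0.852, -0.524, 0.0], [-0.001, -0.003, -1.0]]
wrist_force: [-0.3, -0.0, -0.7]
opening: 0.545
```

```bash
python3 g.py
```

```text
5.875 [0.6302 0.0511 0.0783] yaw 58.4 open 0.5452210299539573 [-0.3 -0.  -0.7] q6 2.1
to shaft, cm tool: [-0.23 -0.02 -8.17]
```

With no contact force below the unmeshed stop height, the teeth have meshed. I press on.

Request:
{"method": "carry_out", "body": {"series": [[[0,0,0.5],0,1],[[0,0,1.0],0,1],[[0,0,1.5],0,1],[[0,0,2.0],0,1],[[0,0,2.2],0,1]]}}

```text
time: 6.5
tcp_pos: [0.6298, 0.0511, 0.0558]
ee_rot: [[0.524, 0.852, -0.004], [0.852, -0.524, 0.0], [-0.002, -0.003, -1.0]]
wrist_force: [0.7, -0.2, -2.0]
opening: 0.546
```

```bash
python3 g.py
```

```text
6.5 [0.6298 0.0511 0.0558] yaw 58.4 open 0.5460262347947171 [ 0.7 -0.2 -2. ] q6 2.1
to shaft, cm tool: [ -0.22  -0.   -10.42]
```

Request:
{"method": "carry_out", "body": {"series": [[[0,0,0.1],0,1],[[0,0,0.2],0,1],[[0,0,0.3],0,1],[[0,0,0.3],0,1]]}}

```text
time: 7.0
tcp_pos: [0.6298, 0.0511, 0.0548]
ee_rot: [[0.524, 0.852, -0.003], [0.852, -0.524, 0.0], [-0.002, -0.003, -1.0]]
wrist_force: [-3.9, -0.3, 8.7]
opening: 0.548
```

```bash
python3 g.py;python3 - <<'E'
from h import *
s=shot("wrist","w5.png");P=cloud(s);z=P[...,2]
m=(abs(P[...,0]-.63)<.06)&(abs(P[...,1]-.05)<.06)&(z>.078)&(z<.1)
p=P[m];print(np.percentile(p[:,2],[5,50,95]))
E
```

```text
7.0 [0.6298 0.0511 0.0548] yaw 58.4 open 0.5476188282920512 [-3.9 -0.3  8.7] q6 2.1
to shaft, cm tool: [ -0.23  -0.   -10.52]
[0.08026005 0.08563843 0.09387529]
```

View pics/w5.png

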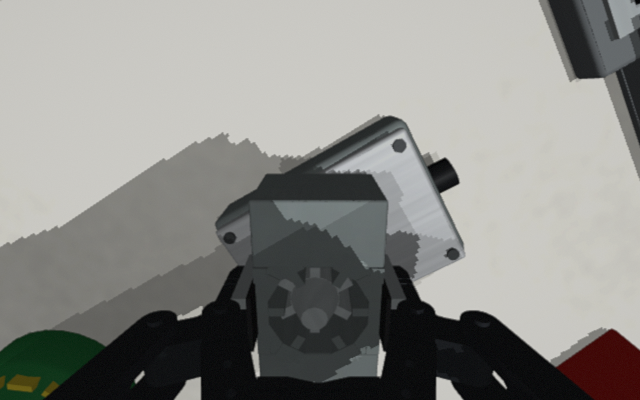

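The lever is on the splines with its top at 0.0856 (0.085 expected), and the wrist shows a reaction force of about 9 N. I press a touch more, then release.

Request:
{"method": "carry_out", "body": {"series": [[[0,0,0.2],0,1],[[0,0,0.3],0,1],[[0,0,0.3],0,1]]}}

```text
time: 7.42
tcp_pos: [0.6299, 0.0512, 0.0548]
ee_rot: [[0.524, 0.852, -0.003], [0.852, -0.524, -0.0], [-0.002, -0.002, -1.0]]
wrist_force: [-5.6, 0.1, 13.3]
opening: 0.543
```

Request:
{"method": "carry_out", "body": {"series": [[[0,0,0],0,1],[[0,0,0],0,0.3],[[0,0,0],0,0],[[0,0,0],0,0],[[0,0,0],0,0]]}}

```text
time: 8.05
tcp_pos: [0.6298, 0.0512, 0.0546]
ee_rot: [[0.524, 0.852, -0.003], [0.852, -0.524, -0.0], [-0.002, -0.003, -1.0]]
wrist_force: [-0.7, -0.7, 0.2]
opening: 0.997
```

```bash
python3 g.py
```

```text
8.05 [0.6298 0.0512 0.0546] yaw 58.4 open 0.9965624050425882 [-0.7 -0.7  0.2] q6 2.1
to shaft, cm tool: [ -0.23   0.   -10.54]
```

Request:
{"method": "carry_out", "body": {"series": [[[0,0,-2],0,0],[[0,0,-6],0,0],[[0,0,-11],0,0],[[0,0,-16],0,0],[[0,0,-16],0,0]]}}

```text
time: 8.68
tcp_pos: [0.634, 0.0511, 0.2204]
ee_rot: [[0.524, 0.852, 0.008], [0.852, -0.524, -0.0], [0.004, 0.007, -1.0]]
wrist_force: [0.0, -0.6, -0.4]
opening: 1.0
```

```bash
python3 g.py;python3 - <<'E'
from h import *
for c in ["wrist","scene"]:
    s=shot(c,c+"9.png");P=cloud(s);z=P[...,2]
    m=(abs(P[...,0]-.629)<.055)&(abs(P[...,1]-.049)<.055)&(z>.08)&(z<.092)
    p=P[m];print(c,np.percentile(p[:,2],[5,50,95]))
    A=np.c_[p[:,:2],np.ones(len(p))];print("slope",np.linalg.lstsq(A,p[:,2],rcond=None)[0][:2].round(3))
    C,S,a=cv2.minAreaRect((p[:,:2]*1000).astype(np.float32));print(np.round(C,1),np.round(S,1),round(a,1))
    r=masks_of(s,"square_lever")[:1]
    if r: print("sq",r[0]["p"],np.median(P[r[0]["mask"]],0).round(3))
E
```

```text
8.675 [0.634  0.0511 0.2204] yaw 58.4 open 1.0003609181915047 [ 0.  -0.6 -0.4] q6 2.1
to shaft, cm tool: [-0.45 -0.37  6.04]
wrist [0.08401983 0.0856304  0.08701759]
slope [-0.001  0.001]
[631.4  48.9] [90.3 48. ] 58.4
scene [0.08158972 0.08542486 0.08765893]
slope [-0.012  0.008]
[631.1  48.2] [90.3 50.2] 58.6
sq 0.97 [ 0.552 -0.313  0.039]
```

View pics/wrist9.png

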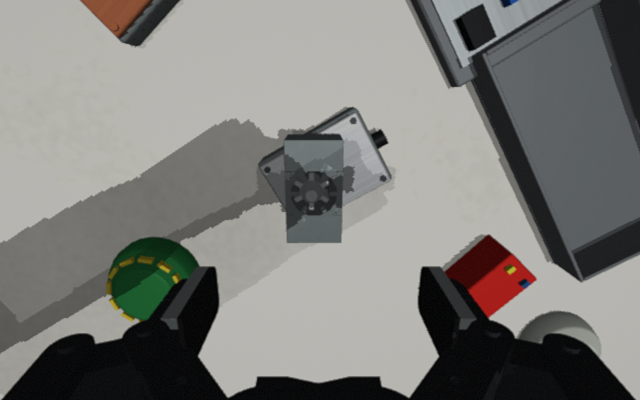

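The lever is seated on the splined shaft at (312,190): level, top at 0.0856, about 2 mm from the axis. The square lever hasn't moved. Handing in.

```bash
python3 -c "
from workcell import *
print(hand_in())"
```

```text
the job is handed in; nothing more can be done
None
```

The toothed lever is fully home on the splined shaft and the job is handed in; `hand_in()` gives no verdict. I gripped the lever by its flat sides and turned it to the +58° mesh angle, because the last joint's range ruled out the direct one. I then lowered it and, still holding it, pressed it against the shoulder until the wrist read about 13 N. After that I let go and backed off. The teeth meshed on the first push, so I did not need to rock it.

**Last checks, at 8.7 s after backing off:**
- **Lever height:** its top is at 85.6 mm (85 expected), so the underside is within about 1 mm of the shoulder.
- **Lever position:** it is level and about 2 mm from the shaft axis, within the 2.5 mm side play.
- **Square lever:** its measured position changed by 2 mm, which is within the camera calibration error, and nothing touched it.
- **Gripper:** it is open and clear, with wrist force near zero.

No check failed. The only disagreement was the lever's offset in the grip, which read about 2.3 mm in one camera view and 3.3 mm in the other. I corrected by about 2.5 mm before pushing down.

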